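Hold the sample mill's lid at its half-turn pulse mark

ROBOT

A 7-joint arm with a two-finger parallel gripper is mounted at the origin on the work surface. World frame = base frame: x ahead of the robot, y to its left, z up, the work surface at z = 0. Lengths are in m, angles in rad, forces in N, time in s.
With the tool pointing down it reaches from about 0.35 to 0.9 m from the base axis. Payload 8.1 kg.
Tool frame: the origin (TCP) lies between the finger pads; the fingertips stand 19 mm ahead of it and the grasp point (between the pads) is the TCP; y points along the fingers, x is the direction in which the jaws open and shut, and the axes are right-handed (so a half turn about y gives the same grasp; the last joint's range is limited). The gripper opens to 92 mm and grips with 3 to 60 N. Pads are 19 mm wide; open, the fingers measure 130 mm over their backs; the gripper's body (75 mm by 190 mm) begins 47 mm behind the grasp point.
Start: joints at [1.217, 0.434, 0.025, 1.573, -0.012, 1.134, -0.075], TCP at [0.155, -0.605, 0.246] pointing down, gripper open.
Joint ranges: [-2.62, 2.62], [-0.44, 2.09], [-1.27, 1.32], [0.08, 2.57], [-1.32, 4.46], [0.12, 2], [-2.74, 2.74]. Speed limits (rad/s): [2.22, 2.22, 3.01, 3.01, 3.14, 3.14, 3.14].

INTERFACE

Orientations are given as a rotation vector (axis times angle).
In Python, from cell import arm gives the robot as it stands.
- The arm moves only by the tool move_arm, never from a script. Its argument "series" is a list of rows, each an object of numbers: "x", "y", "z": the shift along the tool's x, y, z in cm; "rx", "ry", "rz": the turn, a rotation vector about the tool's x, y, z in rad. In form: [{"x": .., "y": .., "z": .., "rx": .., "ry": .., "rz": ..}, ...]. A call has 1 to 12 rows; each row shifts and turns the pose as measured when the row begins, along the tool's axes as they then stand; what a row does not reach is not made up. A row lasts 1/8 s, in which the tool goes at most 62.5 mm and 10.7 degrees, less where a joint would pass 70% of its speed; a pose out of reach is approached as far as the arm can. A call is refused whole if a number of a shift passes 6.25 or a number of a turn 0.188, either way. A call with a gripper value outside its range is refused whole. "jaw" is the finger opening in cm, from 0 to 9.18, set as the call begins (left out, the last holds). The fingers move at their own pace and stop on an object; "newtons" is the grip in N (left out, the last holds). Time passes only in rows, so rows that do not move let the fingers close. It gives the time, the measured TCP pose, the force and the opening at its end, in the units of the state.
- arm.observe(): the state, without advancing time (a new reading comes with each control period).
- arm.get_image(name): name is "scene" or "top" or "wrist"; returns the picture (400x640x3 uint8, blue, green, red); there is no depth.
- arm.camera_params(name): a dict with "K" (3x3 intrinsics, pixels), "R" (3x3) and "t" (3): a world point X has camera coordinates R X + t; the wrist camera has in their place "tool_from_camera" (4x4, takes a point from camera to tool coordinates, whose origin is the TCP and whose axes are the tool frame's). Camera axes: x right, y down, z forward; pixel columns grow to the right and rows downward; lengths in m; the calibration is good to about 2 mm. A picture is of the moment at which its call begins: read the wrist's pose just before it. camera_params takes no time and is no camera call.
- arm.sign_off(): hands the job in, once; it reports no verdict.
The state is a dict: "clock": time; "joints": joint angles; "dq": joint speeds; "joint_efforts": joint torques, N m; "position": TCP position; "ee_rot": TCP orientation; "force": force on the tool from outside, world axes, zero at the start; "ft_torque": the same for the moment, N m; "width": opening from 0.0 (shut) to 1.0 (fully open).
Only numpy, scipy, OpenCV 4.12 (cv2) and the standard library are available. Lean on these libraries where they do the work, as an engineer would, in place of code of your own. Each camera call takes 0.05 s, during which the arm holds its last target.

TASK

Click the mill's selector knob round to the green dot and let go of it. Then fit the bayonet lid fully home in the collar and twist it clockwise until its white pointers stand at the yellow marks, half-way to the lock; it must not go on and click into the lock at the red marks. Finish while still gripping the lid there, because it springs back if let go, and leave the other things on the bench undisturbed.

Things in the scene. Friction and masses are not known exactly. Their poses are not given: they have to be found in the camera images.
- mill: Sample mill: fixed cream box 170 (its x) x 310 (its y) mm, flat deck 110 mm above the bench; origin on the bench under its middle, z up. On the deck: a round dark grey bayonet collar (104 mm across, 22 mm tall) centred at its y = +65 mm, and the selector knob at its y = -90 mm, both at its x = 0.
- collar_mouth (a point): Middle of the collar's mouth, level with its flat top (132 mm above the bench); axes as the mill's. Mouth 60 mm wide, floor 22 mm down. Two entry slots, 13 mm wide, reach out to 40 mm from the middle at +x and -x through the 6 mm thick lip, for the lid's lugs. White marks on the top at the slots; yellow ones 0.675 rad and red ones 1.35 rad clockwise of them (from above).
- half_mark (a point): Same point as collar_mouth, but its x axis points at a yellow mark and -x at the other: the half-turn position of the lid's pointers. The marks lie 46 mm from the middle.
- ring (a joint): Sprung switch ring in the collar, turned by the lid's lugs. 0 = rest, gaps under the entry slots; grows clockwise from above; it trails the lid by up to 0.12 rad of play. It pushes back with about 0.1 N m and returns to 0 if let go; from 0.8 it stiffens (0.4 N m) and past 1.05 it snaps by itself to about 1.35, the lock click.
- lid_center (a point): Centre of the loose teal lid, half-way up its 50 mm; 220 g or so; z up. Starts upright on a white plate 3 mm thick. From its underside: plug 57 mm across, 0 to 14 mm; flange 80 mm across, 14 to 20 mm; grip bar along its x, 60 mm long, 14 mm thick (y), 20 to 50 mm. Fully home, the flange lies on the collar's top and this point is 11 mm above collar_mouth.
- lid: The same lid, origin at the middle of its underside. Two lugs, 7 mm wide and 6 mm high, stick out at the plug's foot at its +x and -x, to 36 mm from the axis; white pointers on flange and bar mark these ends. The ends are alike: it fits either way round.
- selector (a joint): Black selector knob on the mill's deck; grows turning clockwise seen from above. It clicks into four places, each with a coloured dot beside the knob: 0 white, 0.6 blue, 1.2 green, 1.8 red, and springs to the nearest when let go (at most about 0.2 N m). It starts at white or blue.
- selector_grip (a point): On the knob's axis at gripping height, 147 mm above the bench, 37 mm above the deck, 7 mm below the knob's top. The grip is an upright bar 42 mm long along its x, 14 mm thick (y), 30 mm tall over a round skirt 44 mm across; x turns with the knob and points as the white pointer line does.
- jar_a: bystander: small white jar with white cap, 42 mm wide, 55 mm tall, origin under its middle
- jar_b: bystander: small white jar with blue cap, 42 mm wide, 55 mm tall, origin under its middle
- jar_c: bystander: small clear jar with green cap, 42 mm wide, 55 mm tall, origin under its middle
- bottle: bystander: white bottle 56 mm wide, 120 mm tall, origin under its middle
- dish: bystander: closed pale culture dish, 92 mm wide, 16 mm tall, origin under its middle
Mind the look-alikes: they are no part of the job. Of the things that look like the lid, take the one that is farthest from the robot's base at the start.

How it is judged:
On the way, in this order (a step that is already met when the one before it is completed fails the run):
1. the selector is clicked to the green dot and let go (value of joint selector between 1.05 and 1.35 rad and contact force between the fingers and selector below 0.2 N), for 0.2 s.
2. the lid is fully home in the collar, not yet twisted (horizontal distance between lid_center and collar_mouth below 0.005 m and z of lid_center in the frame of collar_mouth between 0.007 and 0.0145 m and angle between lid_center's own z axis and vertical below 0.08 rad and value of joint ring below 0.25 rad), for 0.1 s.
At the end, for the whole second after the job is handed in: selector within 0.15 rad of green; lid fully home (3.5 mm in height, 5 mm off centre, 0.08 rad of tilt), its pointers within 0.15 rad of the yellow marks, the sprung ring turned 0.35 to 0.95 rad and still, and the fingers still on the lid with more than 2 N (value of joint selector between 1.05 and 1.35 rad and horizontal distance between lid_center and collar_mouth below 0.005 m and z of lid_center in the frame of collar_mouth between 0.007 and 0.0145 m and angle between lid_center's own z axis and vertical below 0.08 rad and angle between the x axis of lid_center and the x axis of half_mark, either way round below 0.15 rad and value of joint ring between 0.35 and 0.95 rad and velocity of joint ring between -0.2 and 0.2 rad/s and contact force between the fingers and lid above 2 N); the arm keeps its last pose, push and grip.
It fails at once if the lid's ring clicks over into the lock (value of joint ring above 1.05 rad).
It fails at once if another thing on the bench is moved by more than 20 mm (distance of any of jar_a, jar_b, jar_c, bottle, dish from where it was at the start of the episode above 0.02 m).
It also fails if it takes over 56 s, if anything falls off the work surface, if the arm or the gripper's body presses on something with over 40 N, if the wrist force passes 120 N, or if a joint passes its speed limit or range.

## Working session

There is one attempt and no reset: what is moved stays moved. The work goes in short steps, Python scripts to look and compute and a tool call to move; the robot and the scene stay as the last step left them, time stands still between calls to the robot, and variables do not carry over. Pictures are saved under pics/ and viewed, and the job is handed in when it is done.

Besides the shell and the picture viewer there is one more tool, called after "Call:" by a JSON object that holds its "fn" and its "kwargs". move_arm: Moves the arm, as the interface text tells. Its arguments: {"type":"object","properties":{"series":{"type":"array","items":{"type":"object","properties":{"x":{"type":"number"},"y":{"type":"number"},"z":{"type":"number"},"rx":{"type":"number"},"ry":{"type":"number"},"rz":{"type":"number"}}}},"jaw":{"type":"number"},"newtons":{"type":"number"}},"required":["series"]}

```bash
mkdir -p pics; ls; python3 - <<'E'
from cell import arm
import cv2,numpy as np
s=arm.observe();print(s)
for n in("scene","top","wrist"):
    cv2.imwrite(f"pics/{n}0.png",arm.get_image(n))
    p=arm.camera_params(n);print(n,p)
E
```

```text
pics
{'clock': 0.0, 'joints': array([ 1.21740603,  0.4352181 ,  0.0249408 ,  1.57408266, -0.01158542,
        1.13398546, -0.07506009]), 'dq': array([-0.00100095, -0.00060097,  0.00029546, -0.00083642, -0.00088417,
        0.00040071, -0.00074548]), 'joint_efforts': array([ 9.28384070e-04, -6.67837501e+01,  9.85573791e-01, -3.14466083e+01,
       -6.04908471e-02,  4.26350115e-02,  1.75963023e-04]), 'position': array([ 0.15495032, -0.60500103,  0.24495319]), 'ee_rot': array([-1.31659464,  1.02344398, -1.02126839]), 'force': array([-0.15630396, -0.28608169, -0.76759605]), 'ft_torque': array([-0.0219577 , -0.03917399,  0.00885125]), 'width': 0.9987049429226165}
scene {'K': array([[402.14241741,   0.        , 326.06015385],
       [  0.        , 402.14241741, 200.82166747],
       [  0.        ,   0.        ,   1.        ]]), 'R': array([[-0.73305429,  0.68011136,  0.00894173],
       [ 0.3872754 ,  0.42815777, -0.81651619],
       [-0.55915041, -0.59508778, -0.57725328]]), 't': array([ 0.379139  , -0.08515056,  1.39310539])}
top {'K': array([[396.32736813,   0.        , 324.39598927],
       [  0.        , 396.32736813, 195.36477019],
       [  0.        ,   0.        ,   1.        ]]), 'R': array([[ 0.00381537, -0.99990298,  0.01339655],
       [-0.99039572, -0.00562997, -0.13814707],
       [ 0.13820909, -0.0127408 , -0.99032112]]), 't': array([-0.03837034,  0.48766238,  1.07816322])}
wrist {'K': array([[283.17973135,   0.        , 319.36502096],
       [  0.        , 283.17973135, 201.75543406],
       [  0.        ,   0.        ,   1.        ]]), 'tool_from_camera': array([[ 9.99999805e-01,  4.85221592e-04, -3.93472584e-04,
        -2.58294342e-04],
       [ 5.11753155e-04, -2.75040859e-01,  9.61432402e-01,
        -1.39371279e-01],
       [ 3.58286724e-04, -9.61432416e-01, -2.75041054e-01,
         7.38737006e-02],
       [ 0.00000000e+00,  0.00000000e+00,  0.00000000e+00,
         1.00000000e+00]])}
```

View pics/scene0.png

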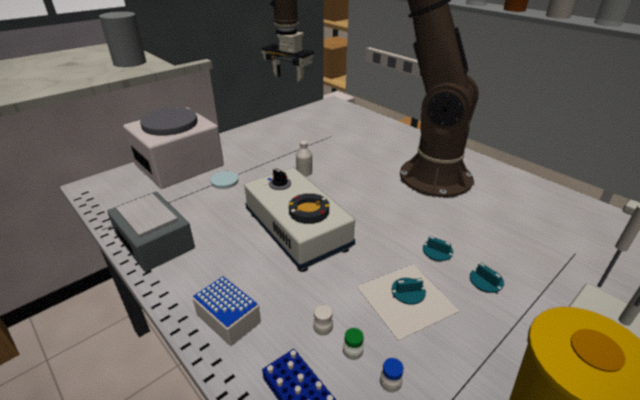

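View pics/top0.png

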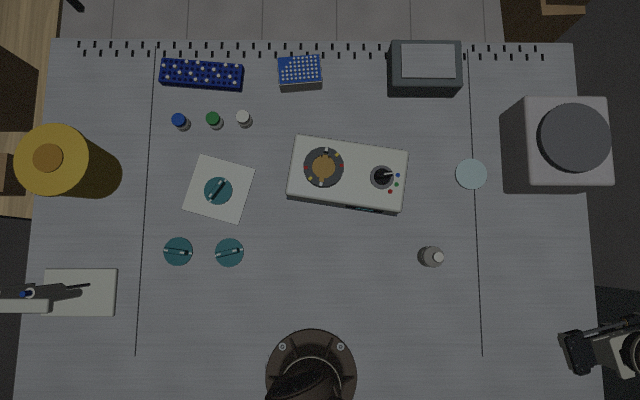

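View pics/wrist0.png

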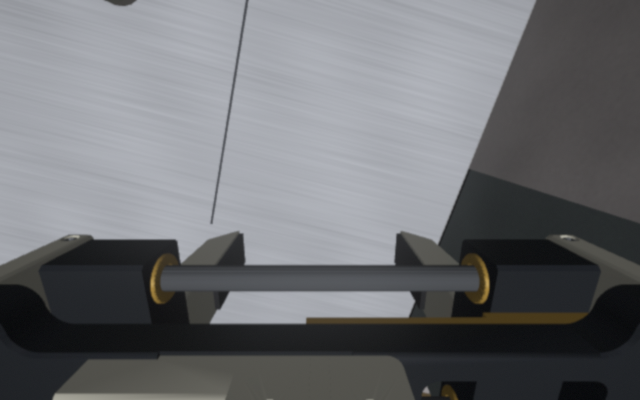

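```bash
python3 - <<'E'
import cv2,numpy as np
t=cv2.imread("pics/top0.png")
a=cv2.resize(t[125:220,280:420],None,fx=5,fy=5,interpolation=cv2.INTER_CUBIC)
b=cv2.resize(t[145:275,150:260],None,fx=4.5,fy=4.5,interpolation=cv2.INTER_CUBIC)
cv2.imwrite("pics/mill0.png",a);cv2.imwrite("pics/lids0.png",b)
E
```

```text
(no output)
```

View pics/mill0.png

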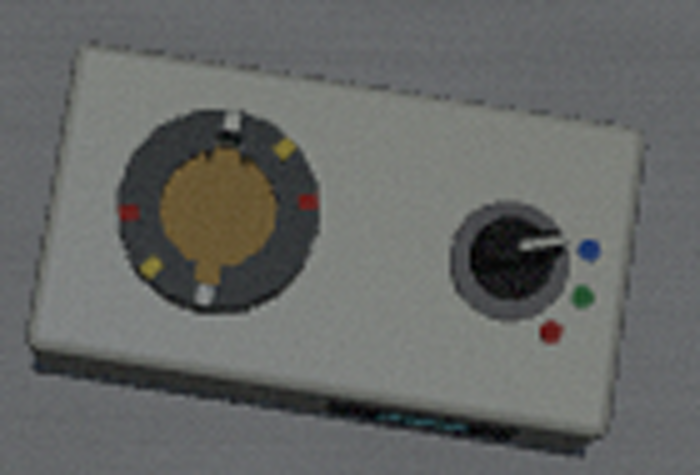

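View pics/lids0.png

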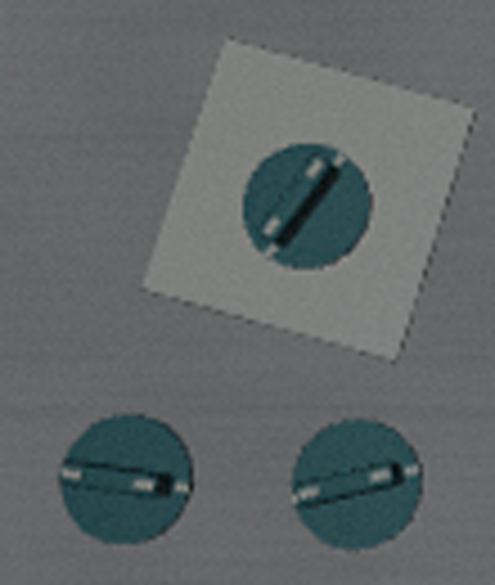

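```bash
cat > h.py <<'E'
import numpy as np,cv2
from scipy.spatial.transform import Rotation as Ro
from cell import arm
def campose(n,s=None):
    p=arm.camera_params(n);K=p["K"]
    if n!="wrist": R=p["R"].T; return K,R,-R@p["t"]
    T=p["tool_from_camera"];Rt=Ro.from_rotvec(s["ee_rot"]).as_matrix()
    return K,Rt@T[:3,:3],Rt@T[:3,3]+s["position"]
def ray(c,px,z):
    K,R,t=c; px=np.atleast_2d(np.float64(px))
    d=(R@np.linalg.inv(K)@np.c_[px,np.ones(len(px))].T).T
    return t+d*((z-t[2])/d[:,2])[:,None]
def proj(c,X):
    K,R,t=c;q=K@R.T@(np.atleast_2d(X)-t).T;return (q[:2]/q[2]).T
def masks(im,kind):
    h=cv2.cvtColor(im,cv2.COLOR_BGR2HSV)
    lo,hi={"teal":((82,90,30),(100,255,255)),"green":((45,90,40),(80,255,255)),"blue":((100,110,60),(125,255,255)),"red":((170,110,60),(180,255,255)),"yellow":((18,110,90),(32,255,255))}[kind]
    m=cv2.inRange(h,lo,hi)
    if kind=="red": m|=cv2.inRange(h,(0,110,60),(8,255,255))
    return m
def blobs(im,kind,roi,amin=3):
    x0,y0,x1,y1=roi;m=masks(im[y0:y1,x0:x1],kind)
    n,l,st,ce=cv2.connectedComponentsWithStats(m)
    return [(ce[i]+[x0,y0],st[i][4]) for i in range(1,n) if st[i][4]>=amin]
E
python3 - <<'E'
from h import *
im=cv2.imread("pics/top0.png");c=campose("top")
print("cam",c[2])
cr=lambda p:np.array(p)/5+[280-.4,125-.4]
C=ray(c,cr([(85,45),(640,130),(605,435),(32,347)]),.11);print(C.round(4),np.linalg.norm(C-np.roll(C,-1,0),axis=1),C.mean(0))
for k,z in(("red",.132),("yellow",.132),("red",.11),("green",.11),("blue",.11)):
    for b,a in blobs(im,k,(285,130,410,215)): print(k,z,b.round(1),a,ray(c,b,z)[0].round(4))
W=ray(c,cr([(232,118),(205,294)]),.132);print("white",W)
print("skirt",ray(c,cr([511,262]),.122), "ptr",ray(c,cr([(520,246),(565,240)]),.154))
for b,a in blobs(im,"teal",(150,140,260,280),40):
    X=ray(c,b,.023)[0];print("teal",b,a,X,np.hypot(*X[:2]))
E
```

```text
cam [ 0.33411318 -0.02188443  1.13561096]
[[ 0.6432  0.0397  0.11  ]
 [ 0.5989 -0.2562  0.11  ]
 [ 0.4357 -0.2338  0.11  ]
 [ 0.4803  0.0652  0.11  ]] [0.29922319 0.16470748 0.30226542 0.16494409] [ 0.53951082 -0.09625353  0.11      ]
red 0.132 [341. 165.] 9 [ 0.5537 -0.0774  0.132 ]
red 0.132 [305.5 167. ] 12 [0.5478 0.0143 0.132 ]
red 0.132 [389.5 190.8] 13 [ 0.4868 -0.202   0.132 ]
yellow 0.132 [336.3 154.3] 10 [ 0.582  -0.0653  0.132 ]
yellow 0.132 [323.2 167. ] 410 [ 0.5481 -0.0313  0.132 ]
yellow 0.132 [309.7 177.7] 10 [0.5198 0.0032 0.132 ]
red 0.11 [341. 165.] 9 [ 0.5585 -0.0787  0.11  ]
red 0.11 [305.5 167. ] 12 [0.5525 0.0151 0.11  ]
red 0.11 [389.5 190.8] 13 [ 0.4902 -0.2059  0.11  ]
green 0.11 [396.2 183.8] 11 [ 0.509  -0.2238  0.11  ]
blue 0.11 [397.5 174.5] 12 [ 0.5339 -0.2278  0.11  ]
white [[ 0.59803164 -0.03849498  0.132     ]
 [ 0.50513844 -0.02493089  0.132     ]]
skirt [[ 0.5247153  -0.18425733  0.122     ]] ptr [[ 0.52693982 -0.18381926  0.154     ]
 [ 0.53017215 -0.20666331  0.154     ]]
teal [217.4970297  190.32475248] 505 [0.50206789 0.26634292 0.023     ] 0.5683403196134601
teal [177.33840948 250.95262267] 591 [0.33179188 0.37010681 0.023     ] 0.49705623178809877
teal [228.49566724 252.25823224] 577 [0.32874759 0.22887725 0.023     ] 0.4005743089911445
```

```bash
cat >> h.py <<'E'
def Ry(th): c,s=np.cos(th),np.sin(th); return np.array([[c,0,-s],[s,0,c],[0,-1,0]])
def plan(p,th,n,half=True):
    s=arm.observe();R=Ro.from_rotvec(s["ee_rot"]).as_matrix();x=s["position"]
    Rt=Ry(th)
    if half and (R[:,0]@Rt[:,0])<0: Rt=Ry(th+np.pi)
    rv=Ro.from_matrix(R.T@Rt).as_rotvec()
    print("pos",x.round(4),"yaw",np.arctan2(R[1,0],R[0,0]).round(3),"q7",s["joints"][6].round(2),"tilt y",R[:,1].round(3),"w",s["width"].round(3),"F",s["force"].round(1))
    X=x.copy()
    for i in range(n):
        Rn=R@Ro.from_rotvec(rv*i/n).as_matrix()
        d=Rn.T@((np.array(p)-x)/n)
        print(dict(zip("xyz",(d*100).round(2))),dict(zip(("rx","ry","rz"),(rv/n).round(3))))
E
python3 -c "
from h import *
plan([.525,-.184,.265],-1.40+np.pi/2,16)"
```

```text
Traceback (most recent call last):
  File "h.py", line 31, in plan
    print("pos",x.round(4),"yaw",np.arctan2(R[1,0],R[0,0]).round(3),"q7",s["joints"][6].round(2),"tilt y",R[:,1].round(3),"w",s["width"].round(3),"F",s["force"].round(1))
                                                                                                                              ^^^^^^^^^^^^^^^^
AttributeError: 'float' object has no attribute 'round'
```

```bash
sed -i 's/s\["width"\].round(3)/round(s["width"],3)/' h.py
python3 -c "
from h import *
plan([.525,-.184,.265],-1.40+np.pi/2,16)"
```

```text
pos [ 0.155  -0.6051  0.2451] yaw -1.32 q7 -0.08 tilt y [-0.     0.001 -1.   ] w 1.002 F [-0.2  0.   0.9]
{'x': np.float64(-1.98), 'y': np.float64(-0.12), 'z': np.float64(2.89)} {'rx': np.float64(-0.0), 'ry': np.float64(-0.093), 'rz': np.float64(-0.0)}
{'x': np.float64(-1.7), 'y': np.float64(-0.12), 'z': np.float64(3.06)} {'rx': np.float64(-0.0), 'ry': np.float64(-0.093), 'rz': np.float64(-0.0)}
{'x': np.float64(-1.41), 'y': np.float64(-0.12), 'z': np.float64(3.21)} {'rx': np.float64(-0.0), 'ry': np.float64(-0.093), 'rz': np.float64(-0.0)}
{'x': np.float64(-1.1), 'y': np.float64(-0.12), 'z': np.float64(3.33)} {'rx': np.float64(-0.0), 'ry': np.float64(-0.093), 'rz': np.float64(-0.0)}
{'x': np.float64(-0.79), 'y': np.float64(-0.12), 'z': np.float64(3.41)} {'rx': np.float64(-0.0), 'ry': np.float64(-0.093), 'rz': np.float64(-0.0)}
{'x': np.float64(-0.47), 'y': np.float64(-0.12), 'z': np.float64(3.47)} {'rx': np.float64(-0.0), 'ry': np.float64(-0.093), 'rz': np.float64(-0.0)}
{'x': np.float64(-0.14), 'y': np.float64(-0.12), 'z': np.float64(3.5)} {'rx': np.float64(-0.0), 'ry': np.float64(-
[... 643 characters left out ...]
np.float64(-0.12), 'z': np.float64(3.19)} {'rx': np.float64(-0.0), 'ry': np.float64(-0.093), 'rz': np.float64(-0.0)}
{'x': np.float64(1.74), 'y': np.float64(-0.12), 'z': np.float64(3.04)} {'rx': np.float64(-0.0), 'ry': np.float64(-0.093), 'rz': np.float64(-0.0)}
{'x': np.float64(2.01), 'y': np.float64(-0.12), 'z': np.float64(2.87)} {'rx': np.float64(-0.0), 'ry': np.float64(-0.093), 'rz': np.float64(-0.0)}
{'x': np.float64(2.27), 'y': np.float64(-0.12), 'z': np.float64(2.67)} {'rx': np.float64(-0.0), 'ry': np.float64(-0.093), 'rz': np.float64(-0.0)}
{'x': np.float64(2.51), 'y': np.float64(-0.12), 'z': np.float64(2.44)} {'rx': np.float64(-0.0), 'ry': np.float64(-0.093), 'rz': np.float64(-0.0)}
```

Call:
{"fn": "move_arm", "kwargs": {"series": [{"x": -2.6, "y": -0.15, "z": 3.9, "ry": -0.12}, {"x": -2.2, "y": -0.15, "z": 4.1, "ry": -0.12}, {"x": -1.7, "y": -0.15, "z": 4.4, "ry": -0.12}, {"x": -1.1, "y": -0.15, "z": 4.5, "ry": -0.12}, {"x": -0.6, "y": -0.15, "z": 4.6, "ry": -0.12}, {"x": 0, "y": -0.15, "z": 4.7, "ry": -0.12}, {"x": 0.5, "y": -0.15, "z": 4.6, "ry": -0.12}, {"x": 1.1, "y": -0.15, "z": 4.5, "ry": -0.12}, {"x": 1.6, "y": -0.15, "z": 4.4, "ry": -0.12}, {"x": 2.1, "y": -0.15, "z": 4.1, "ry": -0.12}, {"x": 2.6, "y": -0.15, "z": 3.9, "ry": -0.12}, {"x": 3.0, "y": -0.15, "z": 3.5, "ry": -0.12}], "jaw": 6.0}}

```text
invalid input
```

```bash
python3 -c "
from h import *
plan([.525,-.184,.265],-1.40+np.pi/2,1)
cv2.imwrite('pics/w1.png',arm.get_image('wrist'))"
```

```text
pos [ 0.155  -0.6051  0.2451] yaw -1.32 q7 -0.08 tilt y [-0.     0.001 -1.   ] w 1.002 F [-0.2  0.   0.9]
{'x': np.float64(-31.62), 'y': np.float64(-1.96), 'z': np.float64(46.29)} {'rx': np.float64(-0.001), 'ry': np.float64(-1.491), 'rz': np.float64(-0.001)}
```

View pics/w1.png

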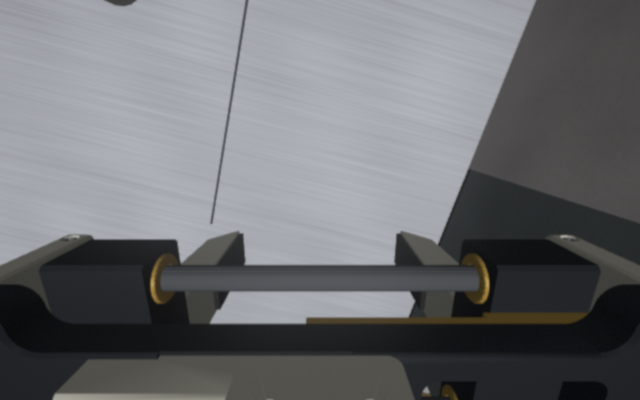

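The call was refused, and the view hasn't changed. I'll retry with all six keys in every row.

Call:
{"fn": "move_arm", "kwargs": {"series": [{"x": -2.6, "y": -0.15, "z": 3.9, "rx": 0, "ry": -0.12, "rz": 0}, {"x": -2.2, "y": -0.15, "z": 4.1, "rx": 0, "ry": -0.12, "rz": 0}, {"x": -1.7, "y": -0.15, "z": 4.4, "rx": 0, "ry": -0.12, "rz": 0}, {"x": -1.1, "y": -0.15, "z": 4.5, "rx": 0, "ry": -0.12, "rz": 0}, {"x": -0.6, "y": -0.15, "z": 4.6, "rx": 0, "ry": -0.12, "rz": 0}, {"x": 0, "y": -0.15, "z": 4.7, "rx": 0, "ry": -0.12, "rz": 0}, {"x": 0.5, "y": -0.15, "z": 4.6, "rx": 0, "ry": -0.12, "rz": 0}, {"x": 1.1, "y": -0.15, "z": 4.5, "rx": 0, "ry": -0.12, "rz": 0}, {"x": 1.6, "y": -0.15, "z": 4.4, "rx": 0, "ry": -0.12, "rz": 0}, {"x": 2.1, "y": -0.15, "z": 4.1, "rx": 0, "ry": -0.12, "rz": 0}, {"x": 2.6, "y": -0.15, "z": 3.9, "rx": 0, "ry": -0.12, "rz": 0}, {"x": 3.0, "y": -0.15, "z": 3.5, "rx": 0, "ry": -0.12, "rz": 0}], "jaw": 6.0}}

```text
clock: 1.7
position: [0.5202, -0.1665, 0.2619]
ee_rot: [-1.568, -0.122, 0.126]
force: [0.9, -0.7, 0.8]
width: 0.655
```

```bash
python3 -c "
from h import *
plan([.525,-.184,.265],-1.40+np.pi/2,1)
cv2.imwrite('pics/w2.png',arm.get_image('wrist'))"
```

```text
pos [ 0.5202 -0.1665  0.2619] yaw 0.158 q7 0.2 tilt y [-0.003 -0.001 -1.   ] w 0.655 F [ 0.9 -0.7  0.8]
{'x': np.float64(0.2), 'y': np.float64(-0.31), 'z': np.float64(-1.8)} {'rx': np.float64(0.0), 'ry': np.float64(-0.013), 'rz': np.float64(-0.003)}
```

View pics/w2.png

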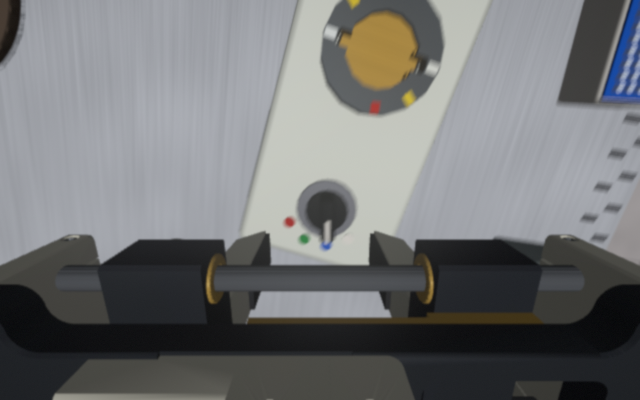

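```bash
python3 - <<'E'
from h import *
s=arm.observe();c=campose("wrist",s);im=cv2.imread("pics/w2.png")
for k,z in(("red",.132),("yellow",.132),("red",.11),("green",.11),("blue",.11)):
    for b,a in blobs(im,k,(240,0,460,260)): print(k,z,b.round(1),a,ray(c,b,z)[0].round(4))
for n,px,z in (("skirt",(327,208),.122),):print(n,ray(c,px,z))
# collar circle
h=cv2.cvtColor(im,cv2.COLOR_BGR2HSV)
cv2.imwrite("pics/k2.png",cv2.resize(im[165:265,260:400],None,fx=5,fy=5,interpolation=cv2.INTER_CUBIC))
print("knob top centre pred",proj(c,[[.525,-.184,.154],[.525,-.184,.122]]))
E
```

```text
red 0.132 [374.6 107.1] 90 [ 0.5583 -0.0658  0.132 ]
red 0.132 [289.1 221.6] 49 [ 0.4977 -0.1877  0.132 ]
yellow 0.132 [353.3   2.5] 64 [0.5227 0.0114 0.132 ]
yellow 0.132 [380.8  49.5] 4284 [ 0.5531 -0.0189  0.132 ]
yellow 0.132 [408.3  97.9] 115 [ 0.5864 -0.0529  0.132 ]
red 0.11 [374.6 107.1] 90 [ 0.5622 -0.064   0.11  ]
red 0.11 [289.1 221.6] 49 [ 0.4966 -0.1959  0.11  ]
green 0.11 [304.  238.9] 41 [ 0.5157 -0.2132  0.11  ]
blue 0.11 [326.1 246.1] 28 [ 0.5415 -0.2176  0.11  ]
skirt [[ 0.5336107  -0.16999915  0.122     ]]
knob top centre pred [[316.21022548 230.58462537]
 [316.51700673 219.2837272 ]]
```

View pics/k2.png

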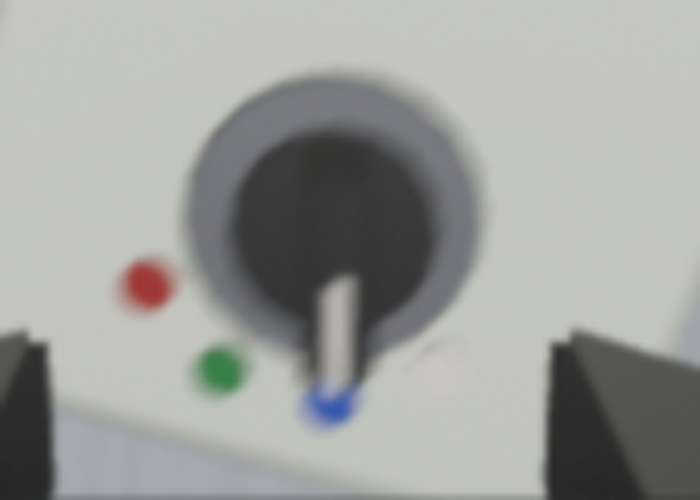

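The image is motion-blurred because the arm was still settling, and I read the pose after taking the picture. The two views disagree by about 12 mm for that reason. I'll settle, then look again.

Call:
{"fn": "move_arm", "kwargs": {"series": [{"x": 0, "y": 0, "z": 0, "rx": 0, "ry": 0, "rz": 0}, {"x": 0, "y": 0, "z": 0, "rx": 0, "ry": 0, "rz": 0}]}}

```text
clock: 2.0
position: [0.524, -0.159, 0.262]
ee_rot: [-1.563, -0.135, 0.135]
force: [-1.0, -0.1, -0.1]
width: 0.652
```

```bash
cat >> h.py <<'E'
import pickle
def snap(name):
    s=arm.observe();im=arm.get_image("wrist");cv2.imwrite(f"pics/{name}.png",im);c=campose("wrist",s)
    pickle.dump(c,open(f"pics/{name}.pkl","wb"));return im,c,s
E
python3 - <<'E'
from h import *
im,c,s=snap("w3");print(s["position"],s["dq"].max())
for k,z in(("red",.132),("yellow",.132),("red",.11),("green",.11),("blue",.11)):
    for b,a in blobs(im,k,(240,0,460,260)): print(k,z,b.round(1),a,ray(c,b,z)[0].round(4))
cv2.imwrite("pics/k3.png",cv2.resize(im[165:265,260:400],None,fx=5,fy=5,interpolation=cv2.INTER_CUBIC))
E
```

```text
[ 0.52400943 -0.15903377  0.26199614] 0.008614101816004128
red 0.132 [384.6   4.2] 91 [0.5482 0.0153 0.132 ]
red 0.132 [368.  118.7] 95 [ 0.5544 -0.0758  0.132 ]
red 0.132 [282.1 228.8] 66 [ 0.4917 -0.1958  0.132 ]
yellow 0.132 [348.3  11.7] 139 [0.5197 0.0048 0.132 ]
yellow 0.132 [374.6  62.7] 4112 [ 0.5499 -0.0292  0.132 ]
yellow 0.132 [401.4 110.3] 108 [ 0.5827 -0.0635  0.132 ]
red 0.11 [384.6   4.2] 91 [0.5512 0.0236 0.11  ]
red 0.11 [368.  118.7] 95 [ 0.5579 -0.0749  0.11  ]
red 0.11 [282.1 228.8] 66 [ 0.4901 -0.2047  0.11  ]
green 0.11 [296.6 245.7] 59 [ 0.5089 -0.2219  0.11  ]
blue 0.11 [318.  253.7] 39 [ 0.5341 -0.2275  0.11  ]
```

View pics/k3.png

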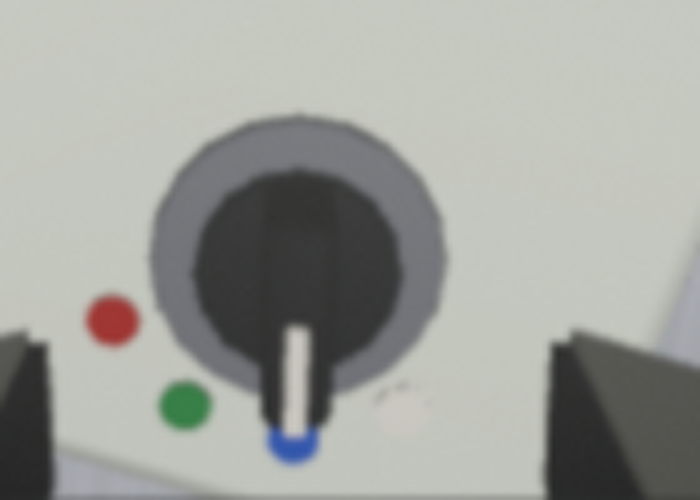

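```bash
python3 - <<'E'
from h import *
c=pickle.load(open("pics/w3.pkl","rb"))
cr=lambda p:np.array(p)/5+[260-.4,165-.4]
print("skirt",ray(c,cr([298,257]),.122),ray(c,cr([298,257]),.110))
P=ray(c,cr([(298,325),(293,437)]),.154);print("ptr",P,np.arctan2(*(P[1]-P[0])[1::-1]))
B=ray(c,cr([(300,190),(296,420)]),.154);print("bar",B,np.linalg.norm(B[1]-B[0]),np.arctan2(*(B[1]-B[0])[1::-1]))
plan([.526,-.184,.20],.165,4)
E
```

```text
skirt [[ 0.52712726 -0.17907924  0.122     ]] [[ 0.52781264 -0.18305694  0.11      ]]
ptr [[ 0.52759331 -0.18166192  0.154     ]
 [ 0.53057147 -0.20436801  0.154     ]] -1.440379138067907
bar [[ 0.52345852 -0.15576267  0.154     ]
 [ 0.53053117 -0.20078011  0.154     ]] 0.045569639785654294 -1.4149608983207547
pos [ 0.5238 -0.1594  0.262 ] yaw 0.171 q7 0.2 tilt y [-0.     0.003 -1.   ] w 0.656 F [ 0.7 -0.6  0.3]
{'x': np.float64(-0.05), 'y': np.float64(1.55), 'z': np.float64(-0.62)} {'rx': np.float64(-0.001), 'ry': np.float64(0.002), 'rz': np.float64(0.0)}
{'x': np.float64(-0.05), 'y': np.float64(1.55), 'z': np.float64(-0.62)} {'rx': np.float64(-0.001), 'ry': np.float64(0.002), 'rz': np.float64(0.0)}
{'x': np.float64(-0.05), 'y': np.float64(1.55), 'z': np.float64(-0.62)} {'rx': np.float64(-0.001), 'ry': np.float64(0.002), 'rz': np.float64(0.0)}
{'x': np.float64(-0.05), 'y': np.float64(1.55), 'z': np.float64(-0.62)} {'rx': np.float64(-0.001), 'ry': np.float64(0.002), 'rz': np.float64(0.0)}
```

Call:
{"fn": "move_arm", "kwargs": {"series": [{"x": 0, "y": 2.0, "z": -0.8, "rx": 0, "ry": 0.01, "rz": 0}, {"x": 0, "y": 2.0, "z": -0.8, "rx": 0, "ry": 0, "rz": 0}, {"x": 0, "y": 2.0, "z": -0.8, "rx": 0, "ry": 0, "rz": 0}, {"x": 0, "y": 1.5, "z": 0, "rx": 0, "ry": 0, "rz": 0}, {"x": 0, "y": 0, "z": 0, "rx": 0, "ry": 0, "rz": 0}], "jaw": 4.5}}

```text
clock: 2.68
position: [0.5245, -0.19, 0.1852]
ee_rot: [-1.568, -0.116, 0.117]
force: [0.0, 1.1, 0.2]
width: 0.489
```

```bash
python3 -c "
from h import *
plan([.5275,-.1835,.149],.15,1)
snap('w4')"
```

```text
pos [ 0.5245 -0.19    0.1852] yaw 0.148 q7 0.18 tilt y [-0.001 -0.    -1.   ] w 0.489 F [0.  1.1 0.2]
{'x': np.float64(0.4), 'y': np.float64(3.62), 'z': np.float64(0.6)} {'rx': np.float64(0.0), 'ry': np.float64(-0.002), 'rz': np.float64(-0.001)}
```

View pics/w4.png

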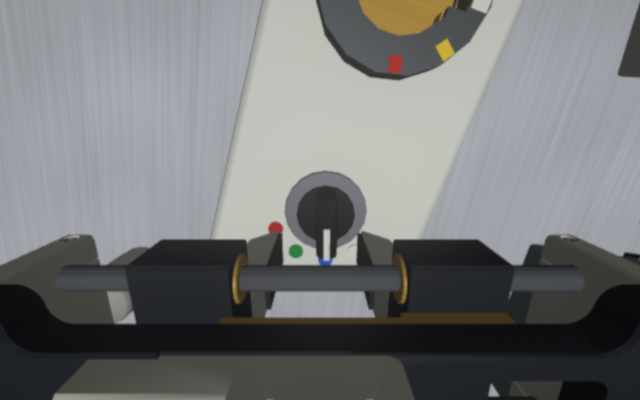

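Call:
{"fn": "move_arm", "kwargs": {"series": [{"x": 0.4, "y": 1.0, "z": 0.6, "rx": 0, "ry": 0, "rz": 0}, {"x": 0, "y": 1.3, "z": 0, "rx": 0, "ry": 0, "rz": 0}, {"x": 0, "y": 1.0, "z": 0, "rx": 0, "ry": 0, "rz": 0}, {"x": 0, "y": 0, "z": 0, "rx": 0, "ry": 0, "rz": 0}, {"x": 0, "y": 0, "z": 0, "rx": 0, "ry": 0, "rz": 0}]}}

```text
clock: 3.35
position: [0.5291, -0.1823, 0.152]
ee_rot: [-1.569, -0.119, 0.116]
force: [-0.5, -0.1, 0.1]
width: 0.489
```

```bash
python3 -c "
from h import *
plan([.5275,-.1835,.149],.15,1)"
```

```text
pos [ 0.5291 -0.1823  0.152 ] yaw 0.15 q7 0.15 tilt y [ 0.002 -0.001 -1.   ] w 0.489 F [-0.5 -0.1  0.1]
{'x': np.float64(-0.18), 'y': np.float64(0.3), 'z': np.float64(-0.1)} {'rx': np.float64(0.001), 'ry': np.float64(-0.0), 'rz': np.float64(0.002)}
```

Next I close on the knob and turn it about 0.6 rad clockwise. +ry is clockwise, since tool y points down.

Call:
{"fn": "move_arm", "kwargs": {"series": [{"x": -0.1, "y": 0.3, "z": -0.1, "rx": 0, "ry": 0, "rz": 0}, {"x": 0, "y": 0, "z": 0, "rx": 0, "ry": 0, "rz": 0}, {"x": 0, "y": 0, "z": 0, "rx": 0, "ry": 0, "rz": 0}, {"x": 0, "y": 0, "z": 0, "rx": 0, "ry": 0, "rz": 0}, {"x": 0, "y": 0, "z": 0, "rx": 0, "ry": 0, "rz": 0}], "jaw": 0.5, "newtons": 20}}

```text
clock: 3.98
position: [0.5281, -0.1839, 0.1494]
ee_rot: [-1.569, -0.119, 0.115]
force: [1.2, -0.2, -0.3]
width: 0.149
```

Call:
{"fn": "move_arm", "kwargs": {"series": [{"x": 0, "y": 0, "z": 0, "rx": 0, "ry": 0.1, "rz": 0}, {"x": 0, "y": 0, "z": 0, "rx": 0, "ry": 0.1, "rz": 0}, {"x": 0, "y": 0, "z": 0, "rx": 0, "ry": 0.1, "rz": 0}, {"x": 0, "y": 0, "z": 0, "rx": 0, "ry": 0.1, "rz": 0}]}}

```text
clock: 4.47
position: [0.5278, -0.184, 0.1494]
ee_rot: [-1.562, 0.204, -0.208]
force: [-2.2, -0.1, 1.8]
width: 0.152
```

```bash
python3 -c "
from h import *
plan([.5275,-.1835,.149],.15-.6,1)
print(arm.observe()['ft_torque'])"
```

```text
pos [ 0.5278 -0.184   0.1494] yaw -0.262 q7 -0.21 tilt y [ 0.002 -0.001 -1.   ] w 0.152 F [-2.2 -0.1  1.8]
{'x': np.float64(-0.04), 'y': np.float64(0.04), 'z': np.float64(0.04)} {'rx': np.float64(0.001), 'ry': np.float64(0.188), 'rz': np.float64(0.002)}
[-0.04742979  0.32222278 -0.02411798]
```

Call:
{"fn": "move_arm", "kwargs": {"series": [{"x": 0, "y": 0, "z": 0, "rx": 0, "ry": 0.1, "rz": 0}, {"x": 0, "y": 0, "z": 0, "rx": 0, "ry": 0.08, "rz": 0}, {"x": 0, "y": 0, "z": 0, "rx": 0, "ry": 0, "rz": 0}]}}

```text
clock: 4.85
position: [0.5277, -0.1839, 0.1494]
ee_rot: [-1.543, 0.35, -0.353]
force: [-1.2, 0.1, -0.3]
width: 0.155
```

```bash
python3 -c "
from h import *
plan([.5275,-.1835,.149],.15-.6,1)
print(arm.observe()['ft_torque'])
snap('w5')"
```

```text
pos [ 0.5277 -0.1839  0.1494] yaw -0.448 q7 -0.37 tilt y [ 0.002 -0.002 -1.   ] w 0.155 F [-1.2  0.1 -0.3]
{'x': np.float64(-0.04), 'y': np.float64(0.04), 'z': np.float64(0.03)} {'rx': np.float64(0.001), 'ry': np.float64(0.002), 'rz': np.float64(0.002)}
[-0.12846927  0.22189458 -0.05236928]
```

View pics/w5.png

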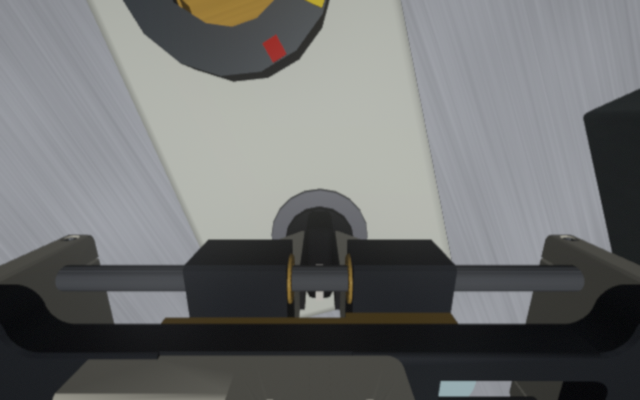

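Torque is near zero, so the knob should be in the green detent. I'll open the jaws, rise and check.

Call:
{"fn": "move_arm", "kwargs": {"series": [{"x": 0, "y": 0, "z": 0, "rx": 0, "ry": 0, "rz": 0}, {"x": 0, "y": 0, "z": 0, "rx": 0, "ry": 0, "rz": 0}, {"x": 0, "y": 0, "z": 0, "rx": 0, "ry": 0, "rz": 0}, {"x": 0, "y": -1.5, "z": 0, "rx": 0, "ry": 0, "rz": 0}, {"x": 0, "y": -3.5, "z": 0, "rx": 0, "ry": 0, "rz": 0}, {"x": 0, "y": -4.5, "z": 0, "rx": 0, "ry": 0, "rz": 0}, {"x": 0, "y": -1, "z": 2.0, "rx": 0, "ry": 0, "rz": 0}, {"x": 0, "y": 0, "z": 0, "rx": 0, "ry": 0, "rz": 0}, {"x": 0, "y": 0, "z": 0, "rx": 0, "ry": 0, "rz": 0}], "jaw": 6.0}}

```text
clock: 6.02
position: [0.5365, -0.1646, 0.2602]
ee_rot: [-1.543, 0.344, -0.35]
force: [-0.0, 0.1, 0.0]
width: 0.653
```

```bash
python3 -c "
from h import *
im,c,s=snap('w6');im=im
cv2.imwrite('pics/k6.png',cv2.resize(im[100:280,210:430],None,fx=3,fy=3))
for k,z in(('red',.132),('yellow',.132),('green',.11),('blue',.11)):
    for b,a in blobs(im,k,(100,0,540,260),20): print(k,z,b.round(1),a,ray(c,b,z)[0].round(4))
t=cv2.imread('pics/top0.png');ct=campose('top')
cr=lambda p:np.array(p)/4.5+[150-.4,145-.4]
for n,p,z in(('flange ptr',[(271,251),(340,159)],.023),('bar ptr',[(271,227),(317,166)],.053)):
  X=ray(ct,cr(p),z);print(n,X.round(4),X.mean(0),np.linalg.norm(X[1]-X[0]),np.arctan2(*(X[1]-X[0])[1::-1]))
"
```

```text
red 0.132 [237.4   3.1] 79 [0.5473 0.015  0.132 ]
red 0.132 [294.8 105.4] 104 [ 0.5541 -0.076   0.132 ]
red 0.132 [296.8 242.9] 64 [ 0.496  -0.1964  0.132 ]
yellow 0.132 [268.1  54.8] 4282 [ 0.5519 -0.0296  0.132 ]
yellow 0.132 [214.5  32.1] 139 [0.5195 0.0048 0.132 ]
yellow 0.132 [317.6  77.2] 119 [ 0.5826 -0.0637  0.132 ]
green 0.11 [318.7 250.4] 39 [ 0.5081 -0.2231  0.11  ]
blue 0.11 [340.8 243.4] 66 [ 0.5339 -0.2259  0.11  ]
flange ptr [[0.4733 0.2867 0.023 ]
 [0.532  0.2459 0.023 ]] [0.50266509 0.26630703 0.023     ] 0.07155544656985414 -0.6073589040231215
bar ptr [[0.4843 0.279  0.053 ]
 [0.5223 0.2526 0.053 ]] [0.50328012 0.26580977 0.053     ] 0.04628000999746226 -0.6090684528971351
```

View pics/k6.png

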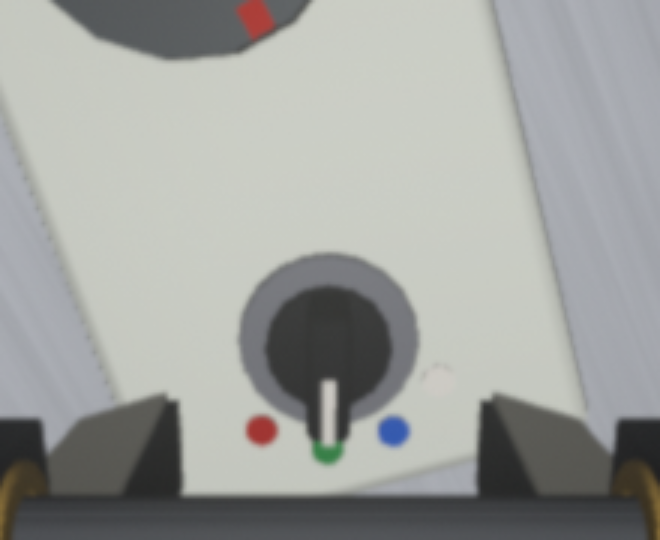

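Pointer line at k6 (328,410) stands on the green dot at (327,452), so the knob is at green. Lid candidates in the top view were (218,190) on the white plate at 0.568 m, (178,251) at 0.497 m and (229,252) at 0.401 m. I choose the one on the plate, as the `lids0` crop confirms.

```bash
python3 -c "
from h import *
plan([.503,.266,.20],.963,11)"
```

```text
pos [ 0.5365 -0.1643  0.2601] yaw -0.442 q7 -0.36 tilt y [ 0.003 -0.001 -1.   ] w 0.652 F [ 0.1  0.6 -0.1]
{'x': np.float64(-1.95), 'y': np.float64(0.54), 'z': np.float64(3.4)} {'rx': np.float64(0.0), 'ry': np.float64(-0.128), 'rz': np.float64(0.0)}
{'x': np.float64(-1.5), 'y': np.float64(0.54), 'z': np.float64(3.63)} {'rx': np.float64(0.0), 'ry': np.float64(-0.128), 'rz': np.float64(0.0)}
{'x': np.float64(-1.03), 'y': np.float64(0.54), 'z': np.float64(3.79)} {'rx': np.float64(0.0), 'ry': np.float64(-0.128), 'rz': np.float64(0.0)}
{'x': np.float64(-0.54), 'y': np.float64(0.55), 'z': np.float64(3.89)} {'rx': np.float64(0.0), 'ry': np.float64(-0.128), 'rz': np.float64(0.0)}
{'x': np.float64(-0.04), 'y': np.float64(0.55), 'z': np.float64(3.92)} {'rx': np.float64(0.0), 'ry': np.float64(-0.128), 'rz': np.float64(0.0)}
{'x': np.float64(0.46), 'y': np.float64(0.55), 'z': np.float64(3.9)} {'rx': np.float64(0.0), 'ry': np.float64(-0.128), 'rz': np.float64(0.0)}
{'x': np.float64(0.96), 'y': np.float64(0.55), 'z': np.float64(3.81)} {'rx': np.float64(0.0), 'ry': np.float64(-0.128), 'rz': np.float64(0.0)}
{'x': np.float64(1.43), 'y': np.float64(0.55), 'z': np.float64(3.65)} {'rx': np.float64(0.0), 'ry': np.float64(-0.128), 'rz': np.float64(0.0)}
{'x': np.float64(1.89), 'y': np.float64(0.55), 'z': np.float64(3.44)} {'rx': np.float64(0.0), 'ry': np.float64(-0.128), 'rz': np.float64(0.0)}
{'x': np.float64(2.31), 'y': np.float64(0.55), 'z': np.float64(3.17)} {'rx': np.float64(0.0), 'ry': np.float64(-0.128), 'rz': np.float64(0.0)}
{'x': np.float64(2.7), 'y': np.float64(0.55), 'z': np.float64(2.85)} {'rx': np.float64(0.0), 'ry': np.float64(-0.128), 'rz': np.float64(0.0)}
```

Call:
{"fn": "move_arm", "kwargs": {"series": [{"x": -1.9, "y": 0.3, "z": 3.4, "rx": 0, "ry": -0.128, "rz": 0}, {"x": -1.5, "y": 0.3, "z": 3.6, "rx": 0, "ry": -0.128, "rz": 0}, {"x": -1.0, "y": 0.3, "z": 3.8, "rx": 0, "ry": -0.128, "rz": 0}, {"x": -0.5, "y": 0.3, "z": 3.9, "rx": 0, "ry": -0.128, "rz": 0}, {"x": 0, "y": 0.5, "z": 3.9, "rx": 0, "ry": -0.128, "rz": 0}, {"x": 0.5, "y": 0.5, "z": 3.9, "rx": 0, "ry": -0.128, "rz": 0}, {"x": 1.0, "y": 0.6, "z": 3.8, "rx": 0, "ry": -0.128, "rz": 0}, {"x": 1.4, "y": 0.7, "z": 3.6, "rx": 0, "ry": -0.128, "rz": 0}, {"x": 1.9, "y": 0.7, "z": 3.4, "rx": 0, "ry": -0.128, "rz": 0}, {"x": 2.3, "y": 0.7, "z": 3.2, "rx": 0, "ry": -0.128, "rz": 0}, {"x": 1.0, "y": 0.7, "z": 1.0, "rx": 0, "ry": -0.128, "rz": 0}, {"x": 0, "y": 0, "z": 0, "rx": 0, "ry": 0, "rz": 0}]}}

```text
clock: 7.58
position: [0.4932, 0.2429, 0.1882]
ee_rot: [-1.421, -0.765, 0.797]
force: [-0.3, 0.1, -0.9]
width: 0.653
```

```bash
python3 -c "
from h import *
plan([.503,.266,.17],.963,2)
snap('w7')"
```

```text
pos [0.4932 0.2429 0.1882] yaw 1.003 q7 0.11 tilt y [-0.02  -0.005 -1.   ] w 0.653 F [-0.3  0.1 -0.9]
{'x': np.float64(1.25), 'y': np.float64(0.89), 'z': np.float64(0.2)} {'rx': np.float64(-0.007), 'ry': np.float64(0.02), 'rz': np.float64(-0.008)}
{'x': np.float64(1.24), 'y': np.float64(0.9), 'z': np.float64(0.23)} {'rx': np.float64(-0.007), 'ry': np.float64(0.02), 'rz': np.float64(-0.008)}
```

View pics/w7.png

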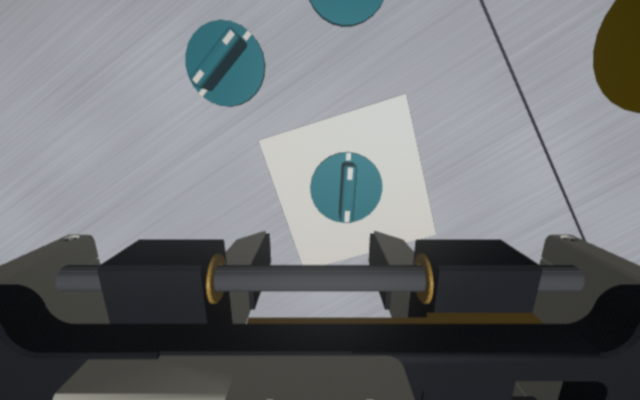

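```bash
python3 -c "
from h import *
im=cv2.imread('pics/w7.png');c=pickle.load(open('pics/w7.pkl','rb'))
m=masks(im,'teal');m[:140]=0;m[235:]=0
cnt=max(cv2.findContours(m,0,2)[0],key=cv2.contourArea);(x,y),(a,b),an=cv2.fitEllipse(cv2.convexHull(cnt));print(x,y,a,b)
X=ray(c,(x,y),.023);print('flange',X)
cv2.imwrite('pics/k7.png',cv2.resize(im[140:240,290:400],None,fx=6,fy=6,interpolation=cv2.INTER_CUBIC))
"
```

```text
345.8408508300781 187.09104919433594 67.98934173583984 70.11483001708984
flange [[0.50199017 0.26913186 0.023     ]]
```

View pics/k7.png

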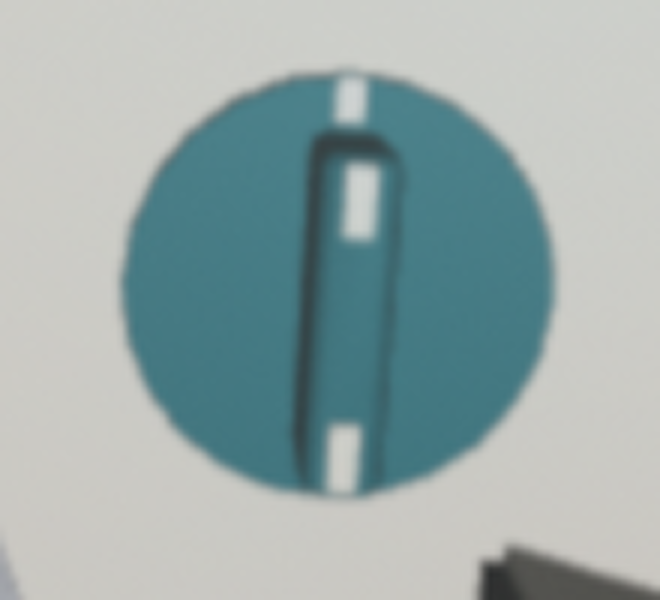

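```bash
python3 -c "
from h import *
c=pickle.load(open('pics/w7.pkl','rb'))
cr=lambda p:np.array(p)/6+[290-.4,140-.4]
X=ray(c,cr([(362,165),(343,492)]),.053);print(X,X.mean(0),np.linalg.norm(X[1]-X[0]),np.arctan2(*(X[0]-X[1])[1::-1]))
plan([.5025,.267,.12],.963,2)
"
```

```text
[[0.48034526 0.28420108 0.053     ]
 [0.52673012 0.25267106 0.053     ]] [0.50353769 0.26843607 0.053     ] 0.05608651398334093 2.5445883113467462
pos [0.4935 0.2423 0.1885] yaw 1.001 q7 0.11 tilt y [-0.019 -0.005 -1.   ] w 0.651 F [ 1.4 -1.   0.5]
{'x': np.float64(1.33), 'y': np.float64(3.41), 'z': np.float64(0.24)} {'rx': np.float64(-0.006), 'ry': np.float64(0.019), 'rz': np.float64(-0.007)}
{'x': np.float64(1.3), 'y': np.float64(3.42), 'z': np.float64(0.29)} {'rx': np.float64(-0.006), 'ry': np.float64(0.019), 'rz': np.float64(-0.007)}
```

Call:
{"fn": "move_arm", "kwargs": {"series": [{"x": 0.7, "y": 1.7, "z": 0.1, "rx": -0.012, "ry": 0.033, "rz": -0.014}, {"x": 0.7, "y": 2.0, "z": 0.1, "rx": 0, "ry": 0, "rz": 0}, {"x": 0.7, "y": 2.0, "z": 0.2, "rx": 0, "ry": 0, "rz": 0}, {"x": 0.5, "y": 2.0, "z": 0.2, "rx": 0, "ry": 0, "rz": 0}, {"x": 0, "y": 0, "z": 0, "rx": 0, "ry": 0, "rz": 0}, {"x": 0, "y": 0, "z": 0, "rx": 0, "ry": 0, "rz": 0}]}}

```text
clock: 8.38
position: [0.5049, 0.2636, 0.1066]
ee_rot: [-1.441, -0.742, 0.748]
force: [0.4, 0.2, 0.1]
width: 0.656
```

```bash
python3 -c "
from h import *
plan([.503,.2675,.046],.968,2)
snap('w8')"
```

```text
pos [0.5049 0.2636 0.1066] yaw 0.955 q7 -0.04 tilt y [-0.002 -0.003 -1.   ] w 0.656 F [0.4 0.2 0.1]
{'x': np.float64(0.12), 'y': np.float64(3.03), 'z': np.float64(0.19)} {'rx': np.float64(-0.0), 'ry': np.float64(-0.006), 'rz': np.float64(-0.002)}
{'x': np.float64(0.11), 'y': np.float64(3.03), 'z': np.float64(0.19)} {'rx': np.float64(-0.0), 'ry': np.float64(-0.006), 'rz': np.float64(-0.002)}
```

View pics/w8.png

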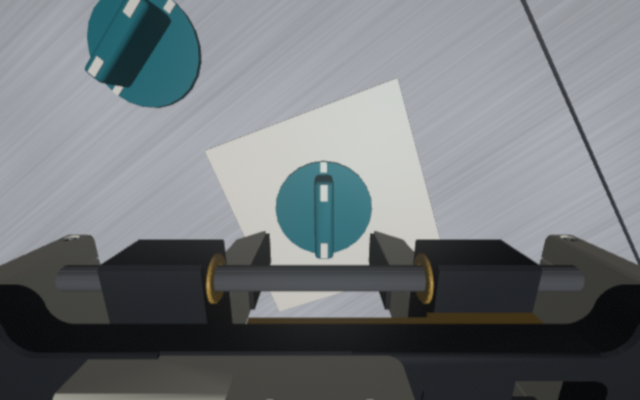

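The lid is centred at (323,208), with its bar upright between the jaws. I'll descend and grip.

Call:
{"fn": "move_arm", "kwargs": {"series": [{"x": 0.2, "y": 1.8, "z": 0.3, "rx": 0, "ry": -0.012, "rz": 0}, {"x": 0, "y": 1.8, "z": 0.1, "rx": 0, "ry": 0, "rz": 0}, {"x": 0, "y": 1.7, "z": 0, "rx": 0, "ry": 0, "rz": 0}, {"x": 0, "y": 0.3, "z": 0, "rx": 0, "ry": 0, "rz": 0}, {"x": 0, "y": 0, "z": 0, "rx": 0, "ry": 0, "rz": 0}]}}

```text
clock: 9.05
position: [0.5026, 0.2672, 0.0469]
ee_rot: [-1.438, -0.752, 0.757]
force: [-0.4, -0.3, 0.4]
width: 0.65
```

```bash
python3 -c "
from h import *
plan([.503,.2675,.046],.968,1)"
```

```text
pos [0.5026 0.2672 0.0469] yaw 0.967 q7 -0.1 tilt y [-0.002 -0.004 -1.   ] w 0.65 F [-0.4 -0.3  0.4]
{'x': np.float64(0.05), 'y': np.float64(0.09), 'z': np.float64(-0.02)} {'rx': np.float64(0.0), 'ry': np.float64(-0.001), 'rz': np.float64(-0.004)}
```

Call:
{"fn": "move_arm", "kwargs": {"series": [{"x": 0, "y": 0, "z": 0, "rx": 0, "ry": 0, "rz": -0.004}, {"x": 0, "y": 0, "z": 0, "rx": 0, "ry": 0, "rz": 0}, {"x": 0, "y": 0, "z": 0, "rx": 0, "ry": 0, "rz": 0}, {"x": 0, "y": 0, "z": 0, "rx": 0, "ry": 0, "rz": 0}, {"x": 0, "y": 0, "z": 0, "rx": 0, "ry": 0, "rz": 0}, {"x": 0, "y": 0, "z": 0, "rx": 0, "ry": 0, "rz": 0}, {"x": 0, "y": -2, "z": 0, "rx": 0, "ry": 0, "rz": 0}, {"x": 0, "y": -4, "z": 0, "rx": 0, "ry": 0, "rz": 0}, {"x": 0, "y": -4.5, "z": 0, "rx": 0, "ry": 0, "rz": 0}, {"x": 0, "y": -4.5, "z": 0, "rx": 0, "ry": 0, "rz": 0}, {"x": 0, "y": -1, "z": 0, "rx": 0, "ry": 0, "rz": 0}, {"x": 0, "y": 0, "z": 0, "rx": 0, "ry": 0, "rz": 0}], "jaw": 0.5, "newtons": 40}}

```text
clock: 10.55
position: [0.5013, 0.267, 0.2169]
ee_rot: [-1.435, -0.756, 0.755]
force: [-0.0, -0.5, -3.2]
width: 0.148
```

```bash
python3 -c "
from h import *
plan([.551,-.030,.21],-.147+np.pi/2,9)
snap('w9')"
```

```text
pos [0.5013 0.267  0.2169] yaw 0.969 q7 0.06 tilt y [ 0.001  0.    -1.   ] w 0.148 F [-0.  -0.5 -3.2]
{'x': np.float64(-2.41), 'y': np.float64(0.08), 'z': np.float64(-2.32)} {'rx': np.float64(0.0), 'ry': np.float64(-0.051), 'rz': np.float64(0.0)}
{'x': np.float64(-2.52), 'y': np.float64(0.08), 'z': np.float64(-2.2)} {'rx': np.float64(0.0), 'ry': np.float64(-0.051), 'rz': np.float64(0.0)}
{'x': np.float64(-2.63), 'y': np.float64(0.08), 'z': np.float64(-2.07)} {'rx': np.float64(0.0), 'ry': np.float64(-0.051), 'rz': np.float64(0.0)}
{'x': np.float64(-2.73), 'y': np.float64(0.08), 'z': np.float64(-1.93)} {'rx': np.float64(0.0), 'ry': np.float64(-0.051), 'rz': np.float64(0.0)}
{'x': np.float64(-2.82), 'y': np.float64(0.08), 'z': np.float64(-1.79)} {'rx': np.float64(0.0), 'ry': np.float64(-0.051), 'rz': np.float64(0.0)}
{'x': np.float64(-2.91), 'y': np.float64(0.08), 'z': np.float64(-1.65)} {'rx': np.float64(0.0), 'ry': np.float64(-0.051), 'rz': np.float64(0.0)}
{'x': np.float64(-2.99), 'y': np.float64(0.08), 'z': np.float64(-1.5)} {'rx': np.float64(0.0), 'ry': np.float64(-0.051), 'rz': np.float64(0.0)}
{'x': np.float64(-3.06), 'y': np.float64(0.08), 'z': np.float64(-1.35)} {'rx': np.float64(0.0), 'ry': np.float64(-0.051), 'rz': np.float64(0.0)}
{'x': np.float64(-3.13), 'y': np.float64(0.08), 'z': np.float64(-1.19)} {'rx': np.float64(0.0), 'ry': np.float64(-0.051), 'rz': np.float64(0.0)}
```

View pics/w9.png

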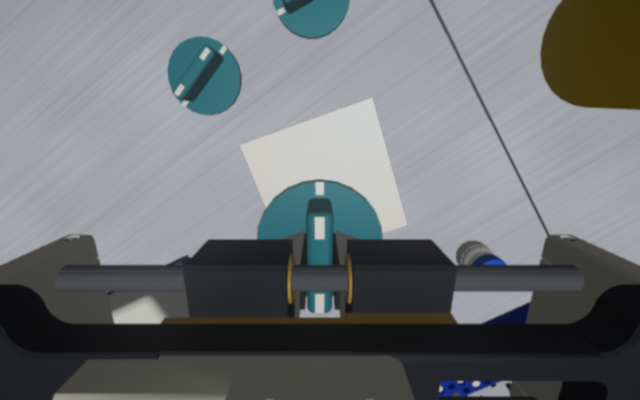

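```bash
python3 -c "
from h import *
c=pickle.load(open('pics/w9.pkl','rb'));s=arm.observe();R=Ro.from_rotvec(s['ee_rot']).as_matrix();p=s['position']
for n,q,y in (('edge top',(320,180.5),.0239),('left',(257,238),.0239),('right',(383,238),.0239),('ptr',(319.5,217),-.006),('ptrback',(320,309),-.006)):
  print(n,(R.T@(ray(c,q,p[2]-y)[0]-p)*1000).round(1))
"
```

```text
edge top [ 0.5 23.9 40.5]
left [-38.8  23.9   4. ]
right [39.8 23.9  4. ]
ptr [ 0.2 -6.  28.2]
ptrback [  0.5  -6.  -25.4]
```

Call:
{"fn": "move_arm", "kwargs": {"series": [{"x": -2.4, "y": 0, "z": -2.3, "rx": 0, "ry": -0.051, "rz": 0}, {"x": -2.5, "y": 0, "z": -2.2, "rx": 0, "ry": -0.051, "rz": 0}, {"x": -2.6, "y": 0.1, "z": -2.1, "rx": 0, "ry": -0.051, "rz": 0}, {"x": -2.7, "y": 0.1, "z": -1.9, "rx": 0, "ry": -0.051, "rz": 0}, {"x": -2.8, "y": 0.1, "z": -1.8, "rx": 0, "ry": -0.051, "rz": 0}, {"x": -2.9, "y": 0.1, "z": -1.6, "rx": 0, "ry": -0.051, "rz": 0}, {"x": -3.0, "y": 0.1, "z": -1.5, "rx": 0, "ry": -0.051, "rz": 0}, {"x": -3.0, "y": 0.1, "z": -1.3, "rx": 0, "ry": -0.051, "rz": 0}, {"x": -2.0, "y": 0.1, "z": -0.8, "rx": 0, "ry": -0.03, "rz": 0}, {"x": 0, "y": 0, "z": 0, "rx": 0, "ry": 0, "rz": 0}, {"x": 0, "y": 0, "z": 0, "rx": 0, "ry": 0, "rz": 0}]}}

```text
clock: 11.98
position: [0.5428, -0.0264, 0.1907]
ee_rot: [-1.255, -1.078, 1.118]
force: [-1.0, 0.3, -3.0]
width: 0.15
```

```bash
python3 -c "
from h import *
plan([.551,-.030,.21],-.147+np.pi/2,1)
snap('w10')"
```

```text
pos [ 0.5428 -0.0264  0.1907] yaw 1.425 q7 1.0 tilt y [-0.03  -0.001 -1.   ] w 0.15 F [-1.   0.3 -3. ]
{'x': np.float64(-0.24), 'y': np.float64(-1.95), 'z': np.float64(-0.81)} {'rx': np.float64(-0.03), 'ry': np.float64(0.002), 'rz': np.float64(-0.006)}
```

View pics/w10.png

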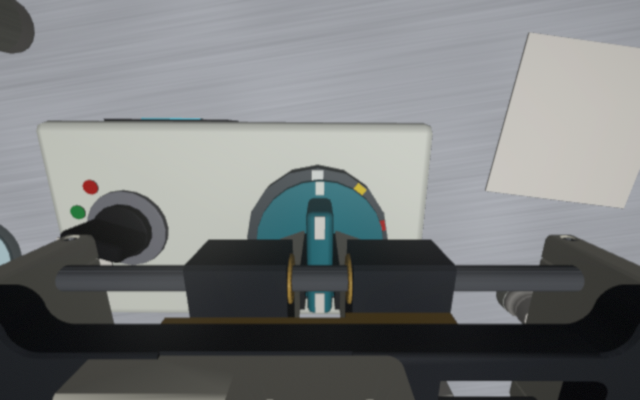

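Call:
{"fn": "move_arm", "kwargs": {"series": [{"x": -0.2, "y": 0, "z": -0.8, "rx": -0.03, "ry": 0, "rz": -0.006}, {"x": 0, "y": 0, "z": 0, "rx": 0, "ry": 0, "rz": 0}, {"x": 0, "y": 0, "z": 0, "rx": 0, "ry": 0, "rz": 0}]}}

```text
clock: 12.4
position: [0.5506, -0.0275, 0.1906]
ee_rot: [-1.274, -1.106, 1.102]
force: [0.3, 0.3, -2.8]
width: 0.151
```

```bash
python3 -c "
from h import *
plan([.551,-.030,.178],-.147+np.pi/2,1)
im,c,s=snap('w11')
for b,a in blobs(im,'yellow',(330,160,420,235),8): print('y',b,ray(c,b,.132))
for b,a in blobs(im,'red',(330,160,420,240),8): print('r',b,ray(c,b,.132))
cv2.imwrite('pics/k11.png',cv2.resize(im[140:250,240:400],None,fx=4.5,fy=4.5,interpolation=cv2.INTER_CUBIC))"
```

```text
pos [ 0.5506 -0.0275  0.1906] yaw 1.429 q7 1.0 tilt y [ 0.003  0.001 -1.   ] w 0.151 F [ 0.3  0.3 -2.8]
{'x': np.float64(-0.25), 'y': np.float64(1.26), 'z': np.float64(-0.07)} {'rx': np.float64(0.003), 'ry': np.float64(0.005), 'rz': np.float64(0.001)}
y [357.63095238 178.13095238] [[0.51969979 0.00469601 0.132     ]]
r [380.36470588 212.67058824] [[0.54774279 0.01855264 0.132     ]]
```

View pics/k11.png

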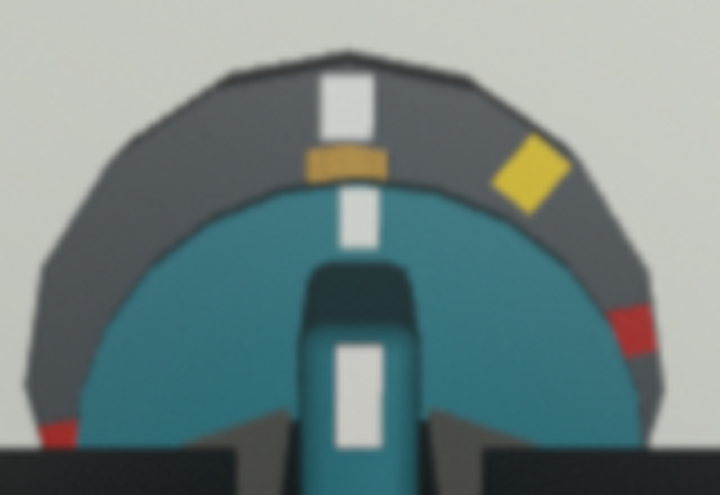

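Call:
{"fn": "move_arm", "kwargs": {"series": [{"x": -0.23, "y": 0.3, "z": -0.07, "rx": 0.003, "ry": 0.005, "rz": 0}, {"x": 0, "y": 0.3, "z": 0, "rx": 0, "ry": 0, "rz": 0}, {"x": 0, "y": 0, "z": 0, "rx": 0, "ry": 0, "rz": 0}, {"x": 0, "y": 0, "z": 0, "rx": 0, "ry": 0, "rz": 0}]}}

```text
clock: 12.95
position: [0.551, -0.03, 0.1841]
ee_rot: [-1.274, -1.1, 1.1]
force: [0.2, -0.1, -2.5]
width: 0.148
```

```bash
python3 -c "
from h import *
plan([.551,-.030,.178],-.147+np.pi/2,1)
im,c,s=snap('w12')
cv2.imwrite('pics/k12.png',cv2.resize(im[140:250,240:400],None,fx=4.5,fy=4.5,interpolation=cv2.INTER_CUBIC))"
```

```text
pos [ 0.551  -0.03    0.1841] yaw 1.423 q7 0.99 tilt y [-0.001  0.001 -1.   ] w 0.148 F [ 0.2 -0.1 -2.5]
{'x': np.float64(-0.0), 'y': np.float64(0.61), 'z': np.float64(0.0)} {'rx': np.float64(-0.001), 'ry': np.float64(-0.001), 'rz': np.float64(0.001)}
```

View pics/k12.png

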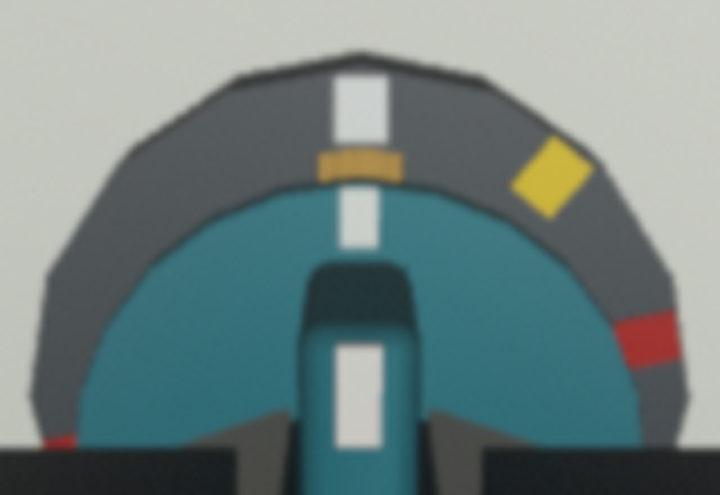

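Call:
{"fn": "move_arm", "kwargs": {"series": [{"x": 0, "y": 0.4, "z": -0.04, "rx": 0, "ry": 0, "rz": 0}, {"x": 0, "y": 0.4, "z": 0, "rx": 0, "ry": 0, "rz": 0}, {"x": 0, "y": 0.4, "z": 0, "rx": 0, "ry": 0, "rz": 0}, {"x": 0, "y": 0, "z": 0, "rx": 0, "ry": 0, "rz": 0}]}}

```text
clock: 13.5
position: [0.5513, -0.0301, 0.1711]
ee_rot: [-1.274, -1.099, 1.1]
force: [-0.0, 0.0, -2.2]
width: 0.148
```

```bash
python3 -c "
from h import *
plan([.551,-.030,.162],-.147+np.pi/2,1)"
```

```text
pos [ 0.5513 -0.0301  0.1711] yaw 1.423 q7 0.98 tilt y [-0.001  0.001 -1.   ] w 0.148 F [-0.   0.  -2.2]
{'x': np.float64(0.0), 'y': np.float64(0.91), 'z': np.float64(0.03)} {'rx': np.float64(-0.001), 'ry': np.float64(-0.001), 'rz': np.float64(0.001)}
```

The lid is already 5 mm below the lip with no contact force. I'll continue down.

Call:
{"fn": "move_arm", "kwargs": {"series": [{"x": 0, "y": 0.3, "z": 0, "rx": 0, "ry": 0, "rz": 0}, {"x": 0, "y": 0.3, "z": 0, "rx": 0, "ry": 0, "rz": 0}, {"x": 0, "y": 0.25, "z": 0, "rx": 0, "ry": 0, "rz": 0}, {"x": 0, "y": 0, "z": 0, "rx": 0, "ry": 0, "rz": 0}]}}

```text
clock: 14.0
position: [0.5516, -0.0299, 0.1635]
ee_rot: [-1.275, -1.1, 1.1]
force: [0.8, 0.9, -2.7]
width: 0.149
```

```bash
python3 -c "
from h import *
plan([.551,-.030,.162],-.147+np.pi/2,1);print(arm.observe()['ft_torque'])
im,c,s=snap('w13')
cv2.imwrite('pics/k13.png',cv2.resize(im[140:250,240:400],None,fx=4.5,fy=4.5,interpolation=cv2.INTER_CUBIC))"
```

```text
pos [ 0.5516 -0.0299  0.1635] yaw 1.423 q7 0.97 tilt y [-0.  0. -1.] w 0.149 F [ 0.8  0.9 -2.7]
{'x': np.float64(-0.02), 'y': np.float64(0.15), 'z': np.float64(0.06)} {'rx': np.float64(-0.0), 'ry': np.float64(-0.001), 'rz': np.float64(0.0)}
[ 0.08177963 -0.15595032 -0.00657741]
```

View pics/k13.png

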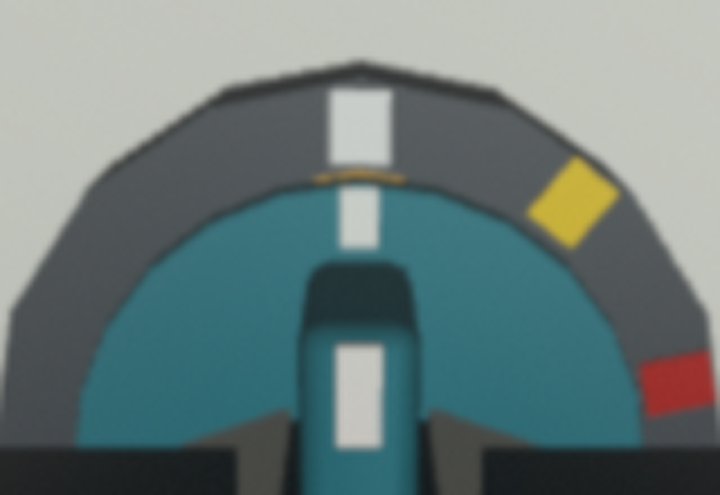

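Call:
{"fn": "move_arm", "kwargs": {"series": [{"x": 0, "y": 0.12, "z": 0.04, "rx": 0, "ry": 0, "rz": 0}, {"x": 0, "y": 0.1, "z": 0, "rx": 0, "ry": 0, "rz": 0}, {"x": 0, "y": 0.05, "z": 0, "rx": 0, "ry": 0, "rz": 0}]}}

```text
clock: 14.42
position: [0.5515, -0.0299, 0.1634]
ee_rot: [-1.278, -1.1, 1.1]
force: [-2.4, -0.6, 1.8]
width: 0.152
```

```bash
python3 -c "
from h import *
plan([.551,-.030,.162],-.147+np.pi/2,1);print(arm.observe()['ft_torque'])"
```

```text
pos [ 0.5515 -0.0299  0.1634] yaw 1.423 q7 0.97 tilt y [ 0.002 -0.002 -1.   ] w 0.152 F [-2.4 -0.6  1.8]
{'x': np.float64(-0.02), 'y': np.float64(0.14), 'z': np.float64(0.05)} {'rx': np.float64(0.002), 'ry': np.float64(-0.001), 'rz': np.float64(-0.001)}
[ 0.12584251  0.22805623 -0.0311058 ]
```

Call:
{"fn": "move_arm", "kwargs": {"series": [{"x": 0, "y": 0.2, "z": 0, "rx": 0, "ry": 0, "rz": 0}, {"x": 0, "y": 0.2, "z": 0, "rx": 0, "ry": 0, "rz": 0}, {"x": 0, "y": 0.2, "z": 0, "rx": 0, "ry": 0, "rz": 0}]}}

```text
clock: 14.8
position: [0.5515, -0.0299, 0.1633]
ee_rot: [-1.283, -1.099, 1.101]
force: [-10.2, -2.3, 24.8]
width: 0.148
```

```bash
python3 -c "
from h import *
plan([.551,-.030,.162],-.147+np.pi/2,1);print(arm.observe()['ft_torque'])
snap('w14');cv2.imwrite('pics/s14.png',cv2.resize(arm.get_image('scene')[150:270,220:380],None,fx=4.5,fy=4.5))"
```

```text
pos [ 0.5515 -0.0299  0.1633] yaw 1.422 q7 0.96 tilt y [ 0.004 -0.006 -1.   ] w 0.148 F [-10.2  -2.3  24.8]
{'x': np.float64(-0.02), 'y': np.float64(0.13), 'z': np.float64(0.05)} {'rx': np.float64(0.004), 'ry': np.float64(-0.002), 'rz': np.float64(-0.005)}
[-1.48258998e-01  2.16333238e+00  8.41874476e-05]
```

View pics/s14.png

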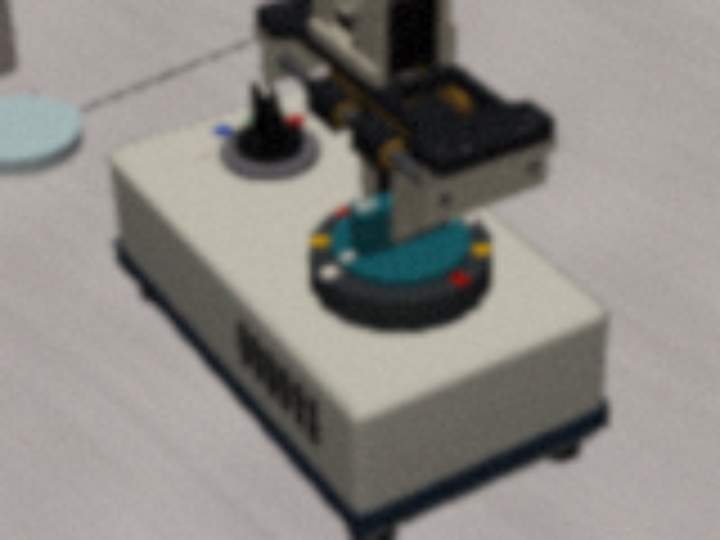

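View pics/w14.png

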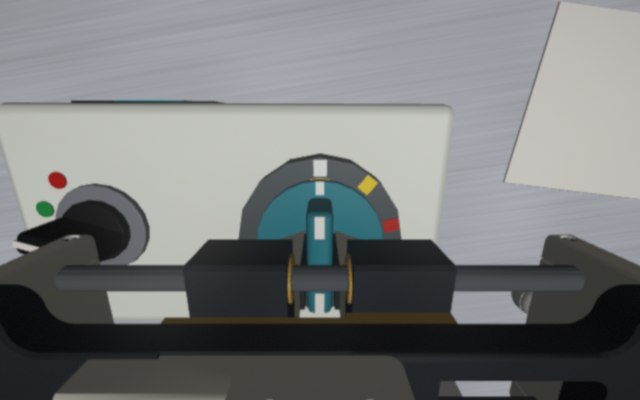

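A hard stop at 25 N with the flange on the collar top in the scene view shows the lid is seated, pointer to white mark. I'll relax the push and twist clockwise.

Call:
{"fn": "move_arm", "kwargs": {"series": [{"x": 0, "y": 0.02, "z": 0, "rx": 0, "ry": 0, "rz": -0.004}, {"x": 0, "y": 0.03, "z": 0, "rx": 0, "ry": 0, "rz": 0}]}}

```text
clock: 15.15
position: [0.5518, -0.0299, 0.1634]
ee_rot: [-1.281, -1.102, 1.098]
force: [-1.5, -0.9, 2.9]
width: 0.146
```

```bash
python3 -c "
from h import *
plan([.551,-.030,.162],-.822+np.pi/2,1);print(arm.observe()['ft_torque'])"
```

```text
pos [ 0.5518 -0.0299  0.1634] yaw 1.422 q7 0.97 tilt y [ 0.005 -0.002 -1.   ] w 0.146 F [-1.5 -0.9  2.9]
{'x': np.float64(-0.02), 'y': np.float64(0.14), 'z': np.float64(0.08)} {'rx': np.float64(0.006), 'ry': np.float64(0.673), 'rz': np.float64(0.0)}
[0.07508711 0.20209475 0.01406543]
```

Call:
{"fn": "move_arm", "kwargs": {"series": [{"x": 0, "y": 0.02, "z": 0, "rx": 0, "ry": 0.08, "rz": 0}, {"x": 0, "y": 0.02, "z": 0, "rx": 0, "ry": 0.08, "rz": 0}, {"x": 0, "y": 0.02, "z": 0, "rx": 0, "ry": 0.08, "rz": 0}, {"x": 0, "y": 0.02, "z": 0, "rx": 0, "ry": 0.08, "rz": 0}]}}

```text
clock: 15.65
position: [0.5521, -0.0301, 0.1634]
ee_rot: [-1.404, -0.854, 0.849]
force: [-2.6, -0.7, 6.0]
width: 0.151
```

```bash
python3 -c "
from h import *
plan([.551,-.030,.162],-.822+np.pi/2,1);print(arm.observe()['ft_torque'])
snap('w15')"
```

```text
pos [ 0.5521 -0.0301  0.1634] yaw 1.093 q7 0.68 tilt y [ 0.006 -0.003 -1.   ] w 0.151 F [-2.6 -0.7  6. ]
{'x': np.float64(-0.04), 'y': np.float64(0.13), 'z': np.float64(0.11)} {'rx': np.float64(0.006), 'ry': np.float64(0.345), 'rz': np.float64(0.001)}
[-0.05310412  0.65047688  0.30874605]
```

View pics/w15.png

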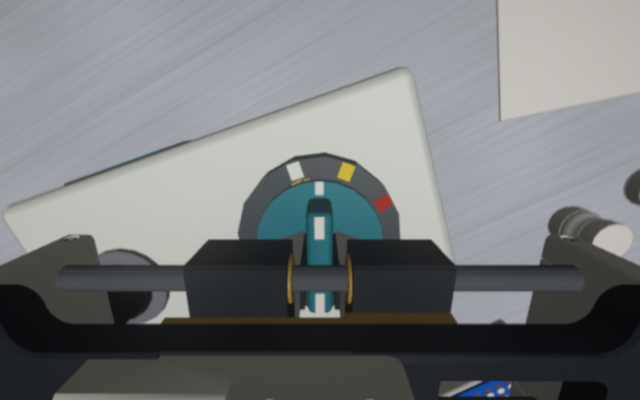

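Call:
{"fn": "move_arm", "kwargs": {"series": [{"x": 0, "y": 0.02, "z": 0.03, "rx": 0, "ry": 0.08, "rz": 0}, {"x": 0, "y": 0.02, "z": 0.03, "rx": 0, "ry": 0.08, "rz": 0}, {"x": 0, "y": 0.02, "z": 0, "rx": 0, "ry": 0.08, "rz": 0}, {"x": 0, "y": 0.02, "z": 0, "rx": 0, "ry": 0.07, "rz": 0}, {"x": 0, "y": 0.02, "z": 0, "rx": 0, "ry": 0.02, "rz": 0}]}}

```text
clock: 16.32
position: [0.552, -0.0304, 0.1634]
ee_rot: [-1.497, -0.589, 0.584]
force: [-2.4, -0.7, 5.8]
width: 0.152
```

```bash
python3 -c "
from h import *
plan([.551,-.030,.162],-.822+np.pi/2,1);print(arm.observe()['ft_torque'])
im,c,s=snap('w16')
for b,a in blobs(im,'yellow',(230,140,400,235),8): print('y',b,a,ray(c,b,.132))
cv2.imwrite('pics/k16.png',cv2.resize(im[140:250,240:400],None,fx=4.5,fy=4.5,interpolation=cv2.INTER_CUBIC))"
```

```text
pos [ 0.552  -0.0304  0.1634] yaw 0.749 q7 0.38 tilt y [ 0.006 -0.005 -1.   ] w 0.152 F [-2.4 -0.7  5.8]
{'x': np.float64(-0.05), 'y': np.float64(0.14), 'z': np.float64(0.09)} {'rx': np.float64(0.008), 'ry': np.float64(0.0), 'rz': np.float64(0.001)}
[-0.0292403   0.56542465  0.29821853]
y [319.46638655 166.85714286] 238 [[0.51971408 0.00442409 0.132     ]]
```

View pics/k16.png

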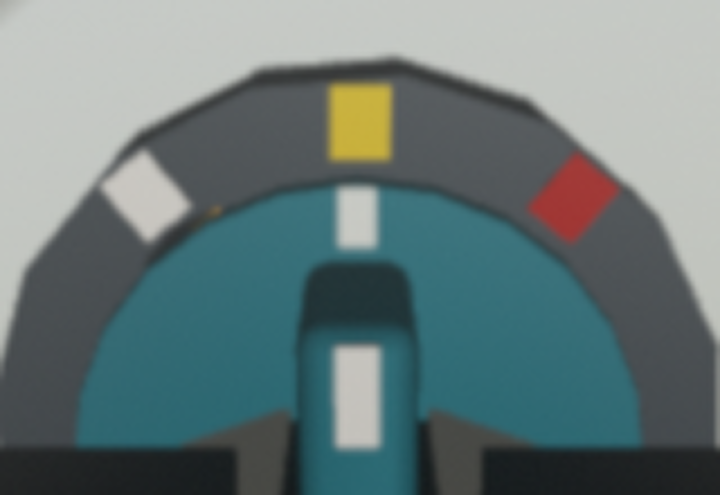

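Call:
{"fn": "move_arm", "kwargs": {"series": [{"x": 0, "y": 0.02, "z": 0, "rx": 0, "ry": 0.01, "rz": 0}, {"x": 0, "y": 0.02, "z": 0, "rx": 0, "ry": 0.01, "rz": 0}]}}

```text
clock: 16.62
position: [0.5519, -0.0304, 0.1634]
ee_rot: [-1.502, -0.573, 0.568]
force: [-3.7, -1.2, 5.8]
width: 0.147
```

```bash
python3 -c "
from h import *
for i in range(5): im,c,s=snap('w17')
plan([.551,-.030,.162],-.822+np.pi/2,1);s=arm.observe();print(s['ft_torque'],abs(s['dq']).max())
cv2.imwrite('pics/k17.png',cv2.resize(im[140:250,240:400],None,fx=4.5,fy=4.5,interpolation=cv2.INTER_CUBIC))
t=arm.get_image('top');cv2.imwrite('pics/t17.png',t)"
```

```text
pos [ 0.5519 -0.0304  0.1634] yaw 0.729 q7 0.37 tilt y [ 0.006 -0.006 -1.   ] w 0.15 F [-2.4 -0.5  6.6]
{'x': np.float64(-0.04), 'y': np.float64(0.14), 'z': np.float64(0.09)} {'rx': np.float64(0.008), 'ry': np.float64(-0.02), 'rz': np.float64(0.0)}
[0.02101968 0.66072342 0.24556889] 0.002240769460854644
```

View pics/k17.png

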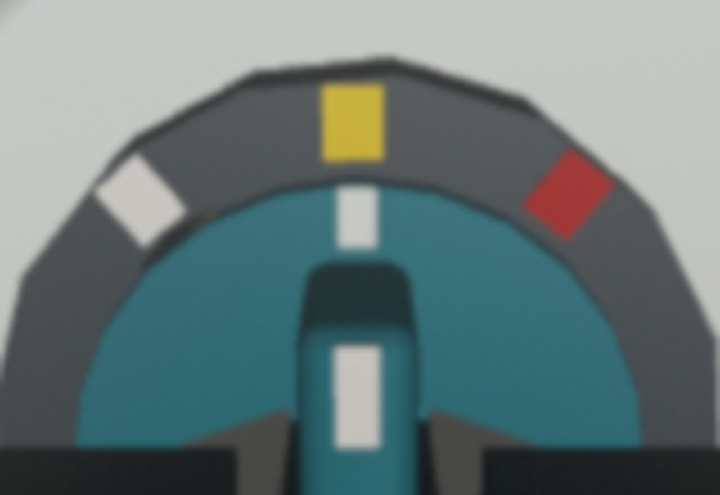

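View pics/t17.png

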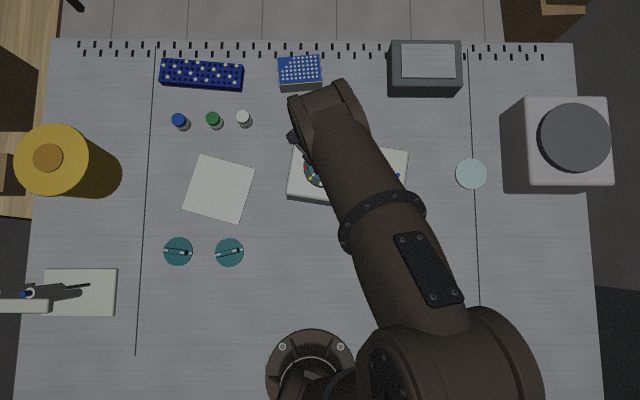

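The pointer at k17 (357,218) is within about 0.02 rad of the yellow mark at (353,122), the arm is still, and the jars and dish are where they were. Handing in.

```bash
python3 -c "
from cell import arm
print(arm.sign_off()); s=arm.observe(); print(s['clock'],s['position'],s['width'])"
```

```text
the job is handed in; nothing more can be done
None
the job is handed in; nothing more can be done
```

I turned the selector from blue to green and released it. I then fitted the lid from the white plate (the farthest of the three from the base) into the collar, twisted it clockwise to the yellow marks, and handed in at about 17 s while still gripping it.

**Last checks:**
- **Selector:** its pointer stood on the green dot in the wrist view after release.
- **Lid seating:** it met a hard stop when pressed with about 25 N, and the scene view showed the flange on the collar top. The tool stopped about 1.5 mm higher than I calculated for fully home. That puts the lid centre roughly 12.5 mm above the mouth, against a limit of 14.5 mm. I took this as grip-height or calibration error.
- **Twist:** the pointers were about 0.02 rad past the yellow marks. The lid never went near the red marks.
- **Hold:** the arm was still, with the jaws on the 14 mm bar (40 N grip set) and about 0.25 N m holding against the spring. Tilt was under 0.01 rad.
- **Bystanders:** the jars and dish showed no movement in the top view. The arm hid the bottle there, so I could not confirm it, but every pass near it was well above its height.

**Disagreements along the way:** my first move call was refused because I left out some of the row values. My first wrist measurement was about 12 mm off because the arm was still moving; once settled, the wrist and top views agreed to about 2 mm.

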